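# Load the wire dispenser and hold its tension arm at the stop

### The arm

A 7-joint arm with a two-finger parallel gripper is mounted at the origin on the work surface. World frame = base frame: x ahead of the robot, y to its left, z up, the work surface at z = 0. Lengths are in m, angles in rad, forces in N, time in s.
With the tool pointing down it reaches from about 0.4 to 0.875 m from the base axis. Payload 6.5 kg.
Tool frame: the origin (TCP) lies midway between the tips of the shut fingers; the grasp point (between the pads) lies 19 mm behind it; z points along the fingers, y is the direction in which the jaws open and shut (so a half turn about z gives the same grasp; the last joint's range is limited). The gripper opens to 88 mm and grips with 3 to 60 N. Pads are 18 mm wide; open, the fingers measure 123 mm over their backs; the gripper's body (75 mm by 187 mm) begins 45 mm behind the grasp point.
Start: joints at [-1.31, 0.536, -0.004, 1.538, 0.003, 1.067, -0.071], TCP at [0.209, 0.616, 0.239] pointing down, gripper open.
Joint ranges: [-2.7, 2.7], [-0.37, 2.16], [-1.27, 1.26], [0.24, 2.4], [-1.31, 4.45], [0.19, 1.91], [-2.76, 2.76]. Speed limits (rad/s): [2.39, 2.39, 3.14, 3.14, 3.14, 3.14, 3.14].

### API

Orientations are given as a unit quaternion [w, x, y, z].
In Python, from cell import manip gives the robot as it stands.
- The arm moves only by the tool carry_out, never from a script. Its argument "increments" is a list of rows, each a list of 3 entries, a list of its own where there are three numbers: the turn, a rotation vector about the tool's x, y, z each as a share of 60 degrees, from -1 to 1, then the shift along the tool's x, y, z each as a share of 500 mm, from -1 to 1, then the closure, from 0 (fully open) to 1 (shut). In form: [[[ax, ay, az], [x, y, z], hand], ...]. A call has 1 to 10 rows; each row is the pose to reach, as a shift and turn from the pose commanded when the call began, along the tool's axes at that moment; what a row does not reach only later rows make up. A row lasts 1/8 s, in which the tool goes at most 62.5 mm and 10.7 degrees, less where a joint would pass 70% of its speed; a pose out of reach is approached as far as the arm can. A call with a number of a shift or a turn outside -1 to 1 is refused whole. A call with a gripper value outside its range is refused whole. The fingers move at their own pace and stop on an object; "force" is the grip in N (left out, the last holds). Time passes only in rows, so rows that repeat a pose let the fingers close. It gives the time, the measured TCP pose, the force and the opening at its end, in the units of the state.
- manip.state(): the state, without advancing time (a new reading comes with each control period).
- manip.camera(name): name is "scene" or "top" or "wrist"; returns a dict with "pixels" (400x640x3 uint8, red, green, blue), "depth" (400x640 float32, m along the optical axis (not along the pixel's ray), 0 where there is no reading), "K" (3x3 intrinsics, pixels), "cam_to_world" (4x4, takes a point from camera to world coordinates); the wrist camera has in their place "mount" (4x4, takes a point from camera to tool coordinates, whose origin is the TCP and whose axes are the flange's). Camera axes: x right, y down, z forward; pixel columns grow to the right and rows downward; lengths in m; the calibration is good to about 2 mm. A picture is of the moment at which its call begins: read the wrist's pose just before it.
- manip.close_job(): hands the job in, once; it reports no verdict.
The state is a dict: "time_s": time; "joints": joint angles; "qd": joint speeds; "joint_efforts": joint torques, N m; "position": TCP position; "ee_rot": TCP orientation; "ft_force": force on the tool from outside, world axes, zero at the start; "torque": the same for the moment, N m; "grip_width": finger opening in m.
Only numpy, scipy, OpenCV 4.12 (cv2) and the standard library are available. Lean on these libraries where they do the work, as an engineer would, in place of code of your own. Each camera call takes 0.05 s, during which the arm holds its last target. There are 200 camera calls.

### The job

Take the red spool from the orange box by its handle, lower it gently, without dropping or ramming it, upright into the blue canister of the wire dispenser until it stands on the canister's floor, and let go of it. Then swing the dispenser's sprung tension arm forward by its yellow post, against its spring, all the way round to the brass stop pin, and finish while still holding it there with the gripper fingers so that a colleague can thread the wire; do not let the arm go. Leave the other spools and the things on the bench where they are.

Things in the scene. Friction and masses are not known exactly. Their poses are not given: they have to be found in the camera images.
- red_spool_handle (a point): the spool with the red winding: white flanges 56 mm across, 70 mm tall, with a red upright handle post 16 mm across that rises from its upper flange (70 mm above the underside) to 120 mm above the underside. About 0.11 to 0.23 kg. It stands with two other spools in the open orange box. Point: on the axis, middle of the handle's free length, 100 mm above the underside; z up along the axis
- red_spool_bottom (a point): centre of the red spool's underside; z up along the axis
- red_spool: the red spool itself; origin at the centre of its underside, z up
- dispenser: the fixed wire dispenser: grey base plate 140 (x) x 250 (y) x 12 mm with a blue canister at its -y end and a black pivot body with the tension arm at its +y end. Origin: on the bench surface, 10 mm to +y and 10 mm to -x of the base plate's middle; it may be turned about the vertical
- canister_floor (a point): centre of the inner floor of the blue canister, 17 mm above the bench: inner diameter 72 mm, outer 80 mm, 75 mm deep (rim 92 mm above the bench), open at the top. Axes as the dispenser's
- canister_mouth (a point): centre of the canister's rim, 75 mm above its inner floor
- tension_arm (a joint): angle of the sprung tension arm about its vertical pivot, rad: 0 at rest (spring holds it there), grows as the arm is swung anticlockwise seen from above, towards the robot's side of the dispenser; 1.15 = fully wound, at the brass stop pin. The spring pulls it back always: at the post it takes about 2.5 N to start and 6.2 N at the stop
- tension_pivot (a point): the arm's vertical pivot axis, 65 mm above the bench
- tension_post (a point): the yellow upright post at the arm's free end, 110 mm from the pivot axis: 16 mm across, free from 67 mm to 122 mm above the bench. Point: on its axis, half-way up (94.5 mm above the bench). At rest the arm points 1.75 rad anticlockwise from the dispenser's x axis
- spool_box: fixed open orange box, 220 x 220 mm outside, walls 40 mm tall and 5 mm thick, floor 5 mm thick. Origin: centre of its underside
- black_spool_handle (a point): another spool, black winding and handle, same size as the red one, stands in the box; leave it. Point: middle of its handle, 100 mm above its underside
- green_spool_handle (a point): another spool, green winding and handle, same size, stands in the box; leave it. Point: middle of its handle, 100 mm above its underside
- perfboard_mid (a point): loose brown-orange circuit board 75 x 55 mm, 17 mm tall with its connectors, flat on the bench; leave it. Point: its middle
- controller_mid (a point): loose controller board in a black tray, 110 x 65 x 19 mm, flat on the bench; leave it. Point: its middle
- cutters_mid (a point): loose flush cutters with blue handles, 130 mm long, 12 mm tall, flat on the bench; leave them. Point: near the joint of the blades
- tape_mid (a point): loose yellow roll of tape, 70 mm across, 19 mm tall, lying flat; leave it. Point: its middle
- tin_mid (a point): loose open steel tin, 64 mm across, 45 mm tall, on the bench; leave it. Point: its middle
There are look-alikes about, which are no part of the job. What is shaped like the red_spool but purple is not meant.

How it is judged:
On the way:
1. the red spool stands on the canister's floor, upright and let go, with the tension arm still at rest (horizontal distance between red_spool_bottom and canister_floor below 0.012 m and z of red_spool_bottom in the frame of canister_floor below 0.005 m and angle between red_spool_bottom's own z axis and vertical below 0.12 rad and contact force between the fingers and red_spool below 0.05 N and linear speed of red_spool below 0.03 m/s and value of joint tension_arm below 0.3 rad), for 0.2 s.
At the end, for the whole second after the job is handed in: The red spool stands in the canister (axis within 12 mm, underside within 5 mm of its floor, tilt under 0.12 rad), at rest and untouched by the fingers, and the gripper's fingers hold the tension arm still, wound to within 0.06 rad of its stop (joint above 1.09), with more than 1.5 N on it (horizontal distance between red_spool_bottom and canister_floor below 0.012 m and z of red_spool_bottom in the frame of canister_floor below 0.005 m and angle between red_spool_bottom's own z axis and vertical below 0.12 rad and contact force between the fingers and red_spool below 0.05 N and linear speed of red_spool below 0.03 m/s and value of joint tension_arm above 1.09 rad and velocity of joint tension_arm between -0.1 and 0.1 rad/s and contact force between the fingers and tension_arm above 1.5 N); the arm keeps its last pose, push and grip.
It fails at once if a bystander is shifted more than 40 mm (distance of any of black_spool_handle, green_spool_handle, perfboard_mid, controller_mid, cutters_mid, tape_mid, tin_mid from where it was at the start of the episode above 0.04 m).
It fails at once if the red spool drops or slams inside the canister: faster than 0.45 m/s (horizontal distance between red_spool_bottom and canister_floor below 0.036 m and z of red_spool_bottom in the frame of canister_floor below 0.075 m and linear speed of red_spool above 0.45 m/s).
It fails at once if the red spool is pressed or knocked against the dispenser with more than 30 N (contact force between red_spool and dispenser above 30 N).
It also fails if it takes over 61 s, if anything falls off the work surface, if the arm or the gripper's body presses on something with over 40 N, if the wrist force passes 120 N, or if a joint passes its speed limit or range.

## Working session

There is one attempt and no reset: what is moved stays moved. The work goes in short steps, Python scripts to look and compute and a tool call to move; the robot and the scene stay as the last step left them, time stands still between calls to the robot, and variables do not carry over. Pictures are saved under pics/ and viewed, about 8 in all and at most 12, crops included, and the job is handed in when it is done.

Besides the shell and the picture viewer there is one more tool, called after ">>>" by a JSON object that holds its "op" and its "data". carry_out: Moves the arm, as the interface text tells. Its arguments: {"type":"object","properties":{"increments":{"type":"array"},"force":{"type":"number"}},"required":["increments"]}

```bash
mkdir -p pics; ls; cat > h.py <<'E'
import numpy as np, cv2, json
from cell import manip
from scipy.spatial.transform import Rotation as R
def T_tool(s):
    T=np.eye(4); q=s["ee_rot"]; T[:3,:3]=R.from_quat([q[1],q[2],q[3],q[0]]).as_matrix(); T[:3,3]=s["position"]; return T
def shot(name,out=None):
    s=manip.state(); c=manip.camera(name)
    c["T"]=np.array(c["cam_to_world"]) if name!="wrist" else T_tool(s)@np.array(c["mount"])
    if out: cv2.imwrite("pics/"+out,c["pixels"][...,::-1])
    return c
def onplane(c,u,v,z):
    K=np.array(c["K"]); d=c["T"][:3,:3]@np.linalg.solve(K,[u,v,1.]); o=c["T"][:3,3]
    return o+d*(z-o[2])/d[2]
def cloud(c):
    K=np.array(c["K"]); D=c["depth"]; v,u=np.indices(D.shape)
    P=np.stack([(u-K[0,2])*D/K[0,0],(v-K[1,2])*D/K[1,1],D],-1)
    return P@c["T"][:3,:3].T+c["T"][:3,3]
def rel(s,p):  # world target -> tool-frame shift shares
    T=T_tool(s); return T[:3,:3].T@(np.array(p)-T[:3,3])/0.5
E
python3 - <<'E'
from h import *
s=manip.state(); print({k:np.round(v,3).tolist() for k,v in s.items()})
for n in("scene","top"):
    c=shot(n,n+"0.png"); np.savez("/tmp/"+n,**{k:c[k] for k in("pixels","depth","K","T")}); print(n,np.round(c["T"],3).tolist(),np.array(c["K"]).round(1).tolist())
a=cv2.imread("pics/scene0.png");b=cv2.imread("pics/top0.png")
cv2.imwrite("pics/both.png",cv2.resize(np.vstack([a,b]),(480,600),interpolation=cv2.INTER_AREA))
E
```

```text
pics
{'time_s': 0.0, 'joints': [-1.31, 0.537, -0.004, 1.539, 0.003, 1.067, -0.071], 'qd': [-0.0, 0.0, -0.0, 0.001, -0.001, -0.0, -0.0], 'joint_efforts': [0.0, -57.099, 0.991, -25.16, -0.056, 0.018, 0.0], 'position': [0.208, 0.615, 0.238], 'ee_rot': [-0.0, 0.163, 0.987, -0.001], 'ft_force': [0.335, 0.116, -0.313], 'torque': [-0.018, -0.019, 0.011], 'grip_width': 0.088}
scene [[0.362, 0.775, -0.517, 1.055], [0.932, -0.301, 0.202, -0.192], [0.001, -0.556, -0.831, 0.879], [0.0, 0.0, 0.0, 1.0]] [[364.4, 0.0, 318.0], [0.0, 364.4, 201.5], [0.0, 0.0, 1.0]]
top [[-0.018, -0.986, 0.166, 0.319], [-1.0, 0.018, -0.004, -0.02], [0.001, -0.166, -0.986, 1.366], [0.0, 0.0, 0.0, 1.0]] [[461.2, 0.0, 314.2], [0.0, 461.2, 191.6], [0.0, 0.0, 1.0]]
```

View pics/top0.png

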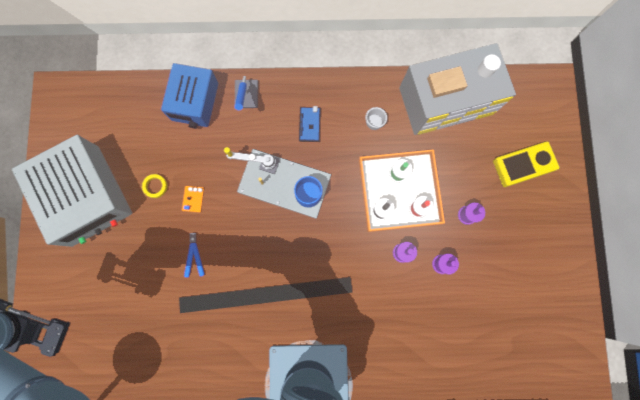

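View pics/scene0.png

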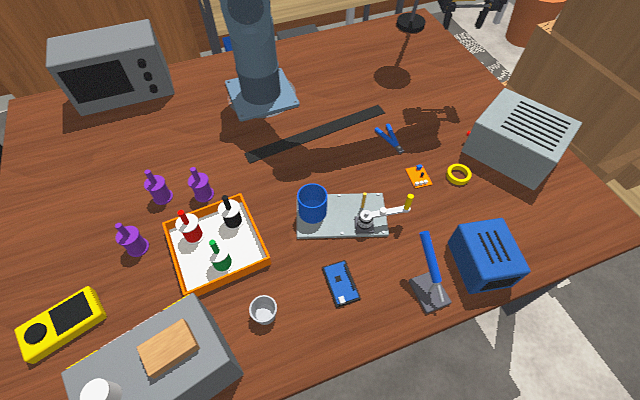

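Top view: the red spool is in the orange box, at about (421,205). Look-alikes are the purple spools at (405,252), (446,263) and (472,211), plus the black one (382,208) and green one (402,168). Blue canister is at (309,191), the yellow post at (228,153), the pivot at (267,160) and the brass pin at (262,180). I choose the red one in the box and will check it in a close crop.

```bash
cat > m.py <<'E'
from h import *
c={n:dict(np.load("/tmp/"+n+".npz")) for n in("scene","top")}
def blobs(n,lo,hi,box,amin=4):
    I=cv2.cvtColor(c[n]["pixels"],cv2.COLOR_RGB2HSV); m=cv2.inRange(I,lo,hi); k=np.zeros_like(m); x0,y0,x1,y1=box; k[y0:y1,x0:x1]=m[y0:y1,x0:x1]
    return k
P={n:cloud(c[n]) for n in c}
def rep(t,n,k,zlo,zhi):
    q=P[n][(k>0)]; q=q[(q[:,2]>zlo)&(q[:,2]<zhi)]
    if len(q): print(t,n,len(q),"mean",q.mean(0).round(4),"midrange",((q.max(0)+q.min(0))/2).round(4),"ext",np.ptp(q,axis=0).round(3))
    return q
for n,bx in(("top",(405,190,440,220)),("scene",(170,200,210,245))):
    k=blobs(n,(0,120,60),(8,255,255),bx)|blobs(n,(172,120,60),(180,255,255),bx); rep("red handle",n,k,.083,.14)
for n,bx in(("top",(290,170,330,212)),("scene",(290,175,335,230))):
    k=blobs(n,(100,120,40),(125,255,255),bx); q=rep("can rim",n,k,.085,.1)
    if len(q):
        (x,y),r=cv2.minEnclosingCircle(q[:,:2].astype(np.float32)); print("  circle",round(x,4),round(y,4),round(r,4))
for n,bx in(("top",(220,143,240,162)),("scene",(395,190,418,215))):
    k=blobs(n,(20,120,60),(35,255,255),bx); rep("post",n,k,.07,.14)
for n,bx in(("top",(250,170,275,190)),("scene",(355,190,372,212))):
    k=blobs(n,(15,90,60),(35,255,255),bx); rep("pin",n,k,.02,.14)
# plate
q=P["top"].reshape(-1,3); I=cv2.cvtColor(c["top"]["pixels"],cv2.COLOR_RGB2HSV).reshape(-1,3)
m=(q[:,2]>.006)&(q[:,2]<.018)&(q[:,0]>.35)&(q[:,0]<.65)&(q[:,1]<.25)&(q[:,1]>-.1)&(I[:,1]<60)
g=np.zeros(m.shape,np.uint8);g[m]=255;g=g.reshape(400,640);g=cv2.morphologyEx(g,cv2.MORPH_OPEN,np.ones((3,3)))
pl=q[g.ravel()>0]; print("plate rect",len(pl),cv2.minAreaRect(pl[:,:2].astype(np.float32)))
a=c["top"]["pixels"][120:240,200:460,::-1]; b=c["scene"]["pixels"][160:290,140:430,::-1]
cv2.imwrite("pics/crop.png",np.vstack([cv2.resize(a,(640,295),interpolation=2),cv2.resize(b,(640,287),interpolation=2)]))
E
python3 m.py
```

```text
red handle top 18 mean [ 0.4907 -0.329   0.1244] midrange [ 0.4907 -0.329   0.1224] ext [0.011 0.01  0.013]
red handle scene 81 mean [ 0.4967 -0.3326  0.1124] midrange [ 0.4935 -0.334   0.1062] ext [0.017 0.016 0.046]
can rim top 109 mean [ 0.5341 -0.0056  0.0919] midrange [ 0.5387 -0.0071  0.0922] ext [0.079 0.073 0.014]
  circle 0.5388 -0.0075 0.0398
can rim scene 186 mean [ 0.5439 -0.01    0.0913] midrange [ 0.5417 -0.0098  0.0902] ext [0.079 0.078 0.01 ]
  circle 0.5422 -0.0094 0.0405
post top 44 mean [0.6485 0.2149 0.1149] midrange [0.6506 0.2166 0.1077] ext [0.015 0.016 0.043]
post scene 89 mean [0.6556 0.2114 0.1045] midrange [0.6533 0.2129 0.0977] ext [0.014 0.015 0.055]
pin top 13 mean [0.5729 0.129  0.0687] midrange [0.5738 0.1292 0.0602] ext [0.007 0.006 0.048]
pin scene 40 mean [0.5797 0.1266 0.0549] midrange [0.5775 0.1272 0.0504] ext [0.009 0.009 0.059]
plate rect 2339 ((0.5754558444023132, 0.0647716298699379), (0.2500848174095154, 0.1400512158870697), 70.72755432128906)
```

View pics/crop.png

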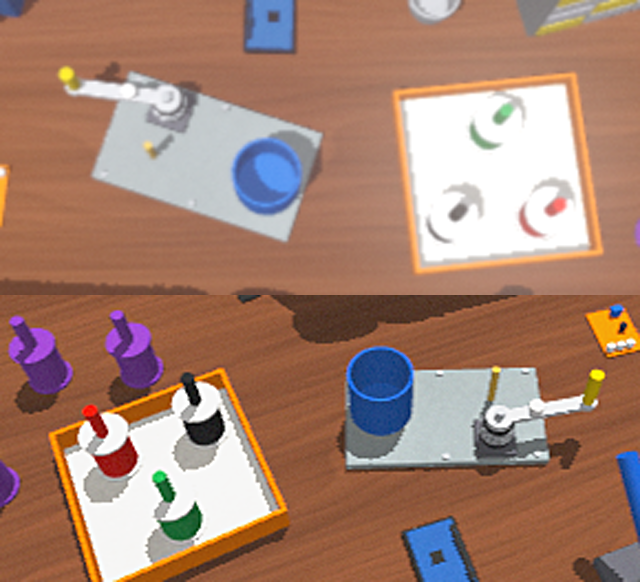

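The crop confirms that the red-wound spool stands inside the orange box; the purple ones stand outside it.

Measured positions (m):
- Spool axis: about (0.493, -0.332)
- Canister: (0.540, -0.008)
- Post: (0.652, 0.214)
- Pin: (0.576, 0.128)
- Dispenser yaw: about -19.3°

Now I move up and across.

>>> {"op": "carry_out", "data": {"increments": [[[0,0,0],[0,0,-0.12],0.3],[[0,0,0.17],[-0.1,-0.08,-0.16],0.3],[[0,0,0.34],[-0.2,-0.16,-0.16],0.3],[[0,0,0.5],[-0.31,-0.25,-0.16],0.3],[[0,0,0.67],[-0.41,-0.33,-0.14],0.3],[[0,0,0.67],[-0.52,-0.42,-0.12],0.3],[[0,0,0.67],[-0.62,-0.5,-0.12],0.3],[[0,0,0.67],[-0.62,-0.5,-0.12],0.3]], "force": 30}}

```text
time_s: 1.1
position: [0.4236, 0.2754, 0.2985]
ee_rot: [0.0, 0.494, 0.869, -0.001]
ft_force: [-0.5, 0.8, 0.5]
grip_width: 0.0618
```

```bash
python3 - <<'E'
from h import *
s=manip.state(); print(s["time_s"],s["position"],s["ee_rot"],s["grip_width"],np.round(s["joints"],2))
T=T_tool(s); print(T.round(3)); 
for p in([.5,-.0,.26],[.493,-.332,.22]): print(rel(s,p).round(3))
E
```

```text
1.1 [0.4236074  0.27538089 0.29846842] [ 3.35074506e-04  4.93999469e-01  8.69461974e-01 -5.36585620e-04] 0.061778785883393056 [-0.91  0.22  0.29  1.86 -0.07  1.07 -0.06]
[[-0.512  0.859  0.     0.424]
 [ 0.859  0.512 -0.001  0.275]
 [-0.001 -0.001 -1.     0.298]
 [ 0.     0.     0.     1.   ]]
[-0.551 -0.151  0.078]
[-1.114 -0.503  0.158]
```

>>> {"op": "carry_out", "data": {"increments": [[[0,0,0.15],[-0.12,-0.04,0.0],0.3],[[0,0,0.3],[-0.24,-0.08,0.0],0.3],[[0,0,0.45],[-0.36,-0.12,0.04],0.3],[[0,0,0.6],[-0.48,-0.16,0.06],0.3],[[0,0,0.66],[-0.6,-0.2,0.08],0.3],[[0,0,0.66],[-0.7,-0.26,0.08],0.3],[[0,0,0.66],[-0.8,-0.32,0.08],0.3],[[0,0,0.66],[-0.9,-0.38,0.08],0.3],[[0,0,0.66],[-0.99,-0.44,0.08],0.3],[[0,0,0.66],[-0.99,-0.44,0.08],0.3]]}}

```text
time_s: 2.35
position: [0.4873, -0.2632, 0.2588]
ee_rot: [0.001, 0.76, 0.65, -0.001]
ft_force: [0.3, 0.2, 0.9]
grip_width: 0.0615
```

```bash
python3 - <<'E'
from h import *
s=manip.state(); print(s["time_s"],s["position"],s["ee_rot"],s["grip_width"],np.round(s["joints"],2))
c=shot("wrist","w1.png"); P=cloud(c); I=cv2.cvtColor(c["pixels"],cv2.COLOR_RGB2HSV)
m=(cv2.inRange(I,(0,130,60),(7,255,255))|cv2.inRange(I,(173,130,60),(180,255,255)))>0
m&=(P[...,2]>.08)&(P[...,2]<.14); q=P[m]
print(len(q)); 
if len(q): print(q.mean(0),q.min(0),q.max(0)); t=q[q[:,2]>.12]; print("top",len(t),t.mean(0),(t.max(0)+t.min(0))/2)
print(T_tool(s).round(3).tolist()); print(rel(s,[.493,-.332,.22]).round(3))
E
```

```text
2.35 [ 0.48726288 -0.26316491  0.25875221] [ 0.00078702  0.76021161  0.64967407 -0.00113874] 0.06147279801246227 [-0.08  0.4   0.64  1.81 -0.27  1.03  0.51]
308
[ 0.49341344 -0.32792516  0.11346108] [ 0.48602905 -0.3386158   0.08177609] [ 0.50040319 -0.3241091   0.12761457]
top 150 [ 0.4933605  -0.33055899  0.12529762] [ 0.49321612 -0.3313865   0.12432063]
[[0.156, 0.988, -0.001, 0.487], [0.988, -0.156, -0.003, -0.263], [-0.003, -0.0, -1.0, 0.259], [0.0, 0.0, 0.0, 1.0]]
[-0.134  0.033  0.078]
```

View pics/w1.png

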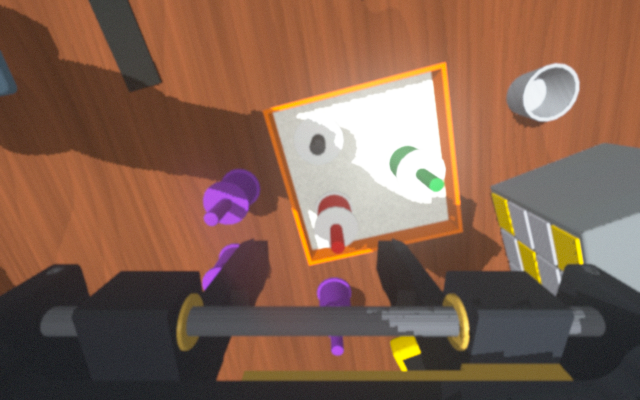

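Wrist view: the red handle top is at (336,235), which puts the axis at (0.493, -0.331). That agrees with the first measurement. Descending onto the handle.

>>> {"op": "carry_out", "data": {"increments": [[[0,0,0],[-0.13,0.034,0.02],0.3],[[0,0,0],[-0.133,0.034,0.1],0.3],[[0,0,0],[-0.133,0.034,0.18],0.3],[[0,0,0],[-0.133,0.034,0.25],0.3],[[0,0,0],[-0.133,0.034,0.3],0.3],[[0,0,0],[-0.133,0.034,0.335],0.3],[[0,0,0],[-0.133,0.034,0.338],0.3],[[0,0,0],[-0.133,0.034,0.338],0.3]]}}

```text
time_s: 3.4
position: [0.4967, -0.3264, 0.0905]
ee_rot: [0.001, 0.758, 0.653, 0.0]
ft_force: [-0.0, -0.1, 0.5]
grip_width: 0.0616
```

>>> {"op": "carry_out", "data": {"increments": [[[0,0,0],[0,0,0],0.5],[[0,0,0],[0,0,0],0.7],[[0,0,0],[0,0,0],1],[[0,0,0],[0,0,0],1],[[0,0,0],[0,0,0],1],[[0,0,0],[0,0,0],1]], "force": 30}}

```text
time_s: 4.15
position: [0.4959, -0.3264, 0.0896]
ee_rot: [-0.0, 0.758, 0.653, -0.0]
ft_force: [0.1, -0.2, -0.7]
grip_width: 0.015
```

```bash
python3 - <<'E'
from h import *
s=manip.state(); print(s["time_s"],s["position"],s["ft_force"],s["grip_width"],np.round(s["joints"],2)); print(T_tool(s).round(4).tolist())
E
```

```text
4.15 [ 0.49590336 -0.32639392  0.08956781] [ 0.08764152 -0.20903457 -0.65056483] 0.01502129779779354 [ 0.14  0.7   0.51  1.81 -0.47  0.76  0.75]
[[0.1483, 0.9889, -0.0003, 0.4959], [0.9889, -0.1483, 0.0002, -0.3264], [0.0001, -0.0004, -1.0, 0.0896], [0.0, 0.0, 0.0, 1.0]]
```

>>> {"op": "carry_out", "data": {"increments": [[[0,0,0],[0,0,-0.03],1],[[0,0,0],[0,0,-0.08],1],[[0,0,0],[0,0,-0.14],1],[[0,0,0],[0,0,-0.2],1],[[0,0,0],[0,0,-0.26],1],[[0,0,0],[0,0,-0.28],1],[[0,0,0],[0,0,-0.28],1],[[0,0,0],[0,0,-0.28],1]]}}

```text
time_s: 5.15
position: [0.4955, -0.3259, 0.2286]
ee_rot: [-0.001, 0.758, 0.653, -0.0]
ft_force: [-0.0, -0.1, -2.1]
grip_width: 0.0152
```

```bash
python3 - <<'E'
from h import *
s=manip.state(); print(s["time_s"],s["position"],s["ft_force"],s["grip_width"],np.round(s["joints"],2)); print(T_tool(s).round(4).tolist())
print(rel(s,[.540,-.008,.228]))
E
```

```text
5.15 [ 0.49551164 -0.32593409  0.22860962] [-0.01039587 -0.08285282 -2.13358034] 0.015157900826318457 [ 0.05  0.51  0.62  1.73 -0.35  1.01  0.66]
[[0.1481, 0.989, -0.0016, 0.4955], [0.989, -0.1481, 0.001, -0.3259], [0.0007, -0.0018, -1.0, 0.2286], [0.0, 0.0, 0.0, 1.0]]
[ 0.64203252 -0.00616853  0.00169845]
```

Lifted: 15 mm grip and a load of about 2 N. Carrying it over the canister.

>>> {"op": "carry_out", "data": {"increments": [[[0,0,0],[0.04,0,0],1],[[0,0,0],[0.12,0,0],1],[[0,0,0],[0.21,-0.005,0],1],[[0,0,0],[0.3,-0.005,0],1],[[0,0,0],[0.39,-0.005,0],1],[[0,0,0],[0.48,-0.005,0],1],[[0,0,0],[0.56,-0.005,0],1],[[0,0,0],[0.62,-0.005,0],1],[[0,0,0],[0.64,-0.005,0],1],[[0,0,0],[0.64,-0.005,0],1]]}}

```text
time_s: 6.4
position: [0.5407, -0.0101, 0.2292]
ee_rot: [-0.0, 0.758, 0.653, -0.001]
ft_force: [0.3, -0.5, -2.3]
grip_width: 0.0152
```

>>> {"op": "carry_out", "data": {"increments": [[[0,0,0],[0,0,0],1],[[0,0,0],[0,0,0],1]]}}

```text
time_s: 6.65
position: [0.5409, -0.0111, 0.2298]
ee_rot: [0.0, 0.758, 0.652, -0.0]
ft_force: [0.1, 0.7, -0.8]
grip_width: 0.0148
```

```bash
python3 - <<'E'
from h import *
s=manip.state(); print(s["time_s"],s["position"],s["ft_force"],s["grip_width"],np.round(s["joints"],2)); print(T_tool(s).round(4).tolist())
for n in("scene","wrist"):
    c=shot(n,n+"2.png"); P=cloud(c); I=cv2.cvtColor(c["pixels"],cv2.COLOR_RGB2HSV)
    near=(abs(P[...,0]-.54)<.09)&(abs(P[...,1]+.008)<.09)
    red=((cv2.inRange(I,(0,110,50),(8,255,255))|cv2.inRange(I,(172,110,50),(180,255,255)))>0)&near
    white=(I[...,1]<50)&(I[...,2]>110)&near&(P[...,2]>.12)&(P[...,2]<.235)
    q=P[red]; print(n,"red",len(q),q.min(0).round(3) if len(q) else"",q.max(0).round(3) if len(q) else "")
    q=P[white]; print(n,"white",len(q))
    if len(q):
        print(q.min(0).round(4),q.max(0).round(4))
        v,u=np.where(white); print("px",u.min(),u.max(),v.min(),v.max())
    b=(cv2.inRange(I,(100,120,40),(125,255,255))>0)&near&(P[...,2]>.086)&(P[...,2]<.1); q=P[b]
    if len(q): print(n,"rim",len(q),cv2.minEnclosingCircle(q[:,:2].astype(np.float32)))
a=cv2.imread("pics/scene2.png")[110:260,230:430]; b=cv2.imread("pics/wrist2.png")
cv2.imwrite("pics/v2.png",np.vstack([cv2.resize(a,(440,330),interpolation=2),cv2.resize(b,(440,270))]))
E
```

```text
6.65 [ 0.54086892 -0.01111657  0.22976468] [ 0.14913788  0.71077279 -0.81061327] 0.01475921604801051 [-0.53  0.41  0.6   1.86 -0.28  0.95  0.04]
[[0.1503, 0.9886, 0.0001, 0.5409], [0.9886, -0.1503, -0.0005, -0.0111], [-0.0005, 0.0001, -1.0, 0.2298], [0.0, 0.0, 0.0, 1.0]]
scene red 320 [ 0.455 -0.098 -0.002] [0.627 0.078 0.537]
scene white 136
[ 0.5179 -0.0467  0.1477] [0.5667 0.0075 0.2193]
px 295 318 161 192
scene rim 127 ((0.5426369309425354, -0.008738222531974316), 0.040326159447431564)
wrist red 3053 [ 0.45  -0.098 -0.001] [0.63  0.079 0.376]
wrist white 2892
[ 0.5114 -0.0248  0.1467] [0.5678 0.0113 0.2344]
px 278 365 181 256
wrist rim 651 ((0.5410232543945312, -0.005988883785903454), 0.039718952029943466)
```

View pics/v2.png

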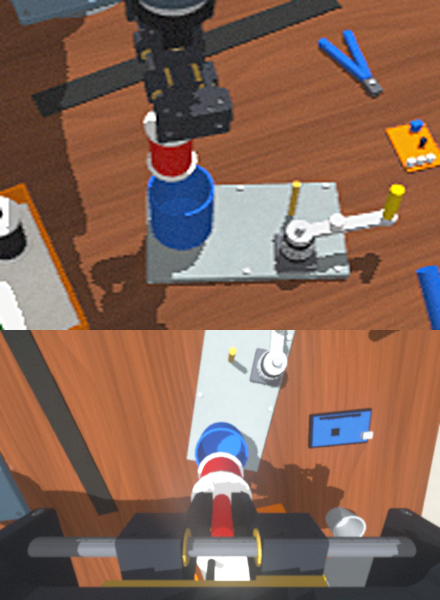

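The view shows the spool upright in the jaws over the canister, with its axis about 6 mm to -y of the TCP. Shifting it by +9 mm, lowering to just above the rim, and checking with a circle fit.

>>> {"op": "carry_out", "data": {"increments": [[[0,0,0],[0.018,0,0.01],1],[[0,0,0],[0.018,0,0.04],1],[[0,0,0],[0.018,0,0.06],1],[[0,0,0],[0.018,0,0.06],1],[[0,0,0],[0.018,0,0.06],1]]}}

```text
time_s: 7.38
position: [0.5425, -0.001, 0.1998]
ee_rot: [0.0, 0.758, 0.652, -0.0]
ft_force: [-0.1, -0.4, -0.7]
grip_width: 0.0151
```

```bash
python3 - <<'E'
from h import *
from scipy.optimize import least_squares
s=manip.state(); print(s["time_s"],s["position"],s["ft_force"]); print(T_tool(s).round(4).tolist())
z0=s["position"][2]-.0846; print("bottom z est",z0)
def fit(q,r,x0):
    f=least_squares(lambda a:np.hypot(q[:,0]-a[0],q[:,1]-a[1])-r,x0,loss="soft_l1",f_scale=.001); return f.x.round(4),np.median(abs(f.fun)).round(4),len(q)
for n in("scene","wrist"):
    c=shot(n); P=cloud(c); I=cv2.cvtColor(c["pixels"],cv2.COLOR_RGB2HSV)
    near=(abs(P[...,0]-.54)<.06)&(abs(P[...,1]+.008)<.06)
    red=((cv2.inRange(I,(0,110,50),(8,255,255))|cv2.inRange(I,(172,110,50),(180,255,255)))>0)&near
    for t,lo,hi in(("winding low",.01,.033),("winding hi",.036,.06)):
        q=P[red&(P[...,2]>z0+lo)&(P[...,2]<z0+hi)]
        if len(q)>10:
            d=q-q.mean(0); f=least_squares(lambda a:np.hypot(q[:,0]-a[0],q[:,1]-a[1])-a[2],[.54,-.008,.022],loss="soft_l1",f_scale=.001); print(n,t,len(q),f.x.round(4))
    w=(I[...,1]<60)&(I[...,2]>90)&near
    for t,lo,hi in(("lower flange",-.003,.006),("upper flange side",.062,.069)):
        q=P[w&(P[...,2]>z0+lo)&(P[...,2]<z0+hi)]
        if len(q)>5: print(n,t,fit(q,.028,[.54,-.008]))
    b=(cv2.inRange(I,(100,120,40),(125,255,255))>0)&near&(P[...,2]>.089)&(P[...,2]<.096); q=P[b]
    if len(q)>5: print(n,"rim",fit(q,.038,[.54,-.008]))
E
```

```text
7.375 [ 0.54245179 -0.00101698  0.19976126] [-0.07666422 -0.432903   -0.67697524]
[[0.1486, 0.9889, 0.0001, 0.5425], [0.9889, -0.1486, -0.0002, -0.001], [-0.0002, 0.0001, -1.0, 0.1998], [0.0, 0.0, 0.0, 1.0]]
bottom z est 0.11516126241902046
scene winding low 88 [ 0.5402 -0.0091  0.0238]
scene winding hi 101 [ 0.5404 -0.0091  0.0239]
scene lower flange (array([ 0.5381, -0.0084]), np.float64(0.0011), 29)
scene upper flange side (array([ 0.5397, -0.0086]), np.float64(0.0011), 6)
scene rim (array([ 0.5414, -0.0096]), np.float64(0.0012), 96)
wrist winding low 423 [ 0.5411 -0.007   0.0239]
wrist winding hi 430 [ 0.5414 -0.007   0.024 ]
wrist lower flange (array([ 0.5403, -0.0082]), np.float64(0.001), 206)
wrist upper flange side (array([ 0.5417, -0.0074]), np.float64(0.0001), 74)
wrist rim (array([ 0.5411, -0.0072]), np.float64(0.001), 727)
```

In each camera the spool and canister are concentric to about 1 mm, and the spool is upright. Lowering gently.

>>> {"op": "carry_out", "data": {"increments": [[[0,0,0],[0,0,0.02],1],[[0,0,0],[0,0,0.04],1],[[0,0,0],[0,0,0.065],1],[[0,0,0],[0,0,0.09],1],[[0,0,0],[0,0,0.115],1],[[0,0,0],[0,0,0.14],1],[[0,0,0],[0,0,0.16],1],[[0,0,0],[0,0,0.175],1],[[0,0,0],[0,0,0.182],1],[[0,0,0],[0,0,0.182],1]]}}

```text
time_s: 8.72
position: [0.5424, -0.0008, 0.1087]
ee_rot: [0.0, 0.758, 0.653, -0.0]
ft_force: [0.5, -0.6, -1.2]
grip_width: 0.0152
```

>>> {"op": "carry_out", "data": {"increments": [[[0,0,0],[0,0,0.004],1],[[0,0,0],[0,0,0.008],1],[[0,0,0],[0,0,0.008],1]]}}

```text
time_s: 9.1
position: [0.5423, -0.0007, 0.1047]
ee_rot: [-0.0, 0.758, 0.653, -0.0]
ft_force: [0.2, 0.5, -1.3]
grip_width: 0.015
```

>>> {"op": "carry_out", "data": {"increments": [[[0,0,0],[0,0,0.003],1],[[0,0,0],[0,0,0.005],1],[[0,0,0],[0,0,0.005],1]]}}

```text
time_s: 9.48
position: [0.5423, -0.0007, 0.1022]
ee_rot: [-0.0, 0.758, 0.653, -0.0]
ft_force: [-0.4, 0.6, -1.9]
grip_width: 0.015
```

>>> {"op": "carry_out", "data": {"increments": [[[0,0,0],[0,0,0.003],1],[[0,0,0],[0,0,0.003],1]]}}

```text
time_s: 9.72
position: [0.5426, -0.0008, 0.1014]
ee_rot: [-0.0, 0.758, 0.653, 0.0]
ft_force: [-3.0, 0.3, 7.7]
grip_width: 0.0148
```

Touchdown: the vertical force is +7.7 N at TCP z 0.101, where contact was expected. Releasing and rising.

>>> {"op": "carry_out", "data": {"increments": [[[0,0,0],[0,0,0],0.7],[[0,0,0],[0,0,0],0.5],[[0,0,0],[0,0,0],0.5],[[0,0,0],[0,0,0],0.5],[[0,0,0],[0,0,-0.02],0.5],[[0,0,0],[0,0,-0.06],0.5],[[0,0,0],[0,0,-0.12],0.5],[[0,0,0],[0,0,-0.18],0.5],[[0,0,0],[0,0,-0.22],0.5],[[0,0,0],[0,0,-0.22],0.5]]}}

```text
time_s: 10.98
position: [0.5434, -0.0008, 0.2125]
ee_rot: [0.001, 0.758, 0.653, 0.002]
ft_force: [-0.1, 0.1, -0.1]
grip_width: 0.0442
```

>>> {"op": "carry_out", "data": {"increments": [[[0,0,0],[0,0,0],0.4],[[0,0,0],[0,0,0],0.4]]}}

```text
time_s: 11.22
position: [0.5417, -0.0008, 0.2098]
ee_rot: [-0.0, 0.758, 0.653, -0.001]
ft_force: [0.1, 0.7, -0.2]
grip_width: 0.0527
```

```bash
python3 - <<'E'
from h import *
s=manip.state(); print(s["time_s"],s["position"],s["ft_force"],s["grip_width"]); print(T_tool(s).round(4).tolist())
for n in("scene","wrist"):
    c=shot(n,n+"3.png"); P=cloud(c); I=cv2.cvtColor(c["pixels"],cv2.COLOR_RGB2HSV)
    near=(abs(P[...,0]-.54)<.045)&(abs(P[...,1]+.008)<.045)
    red=((cv2.inRange(I,(0,110,50),(8,255,255))|cv2.inRange(I,(172,110,50),(180,255,255)))>0)&near
    q=P[red&(P[...,2]>.09)&(P[...,2]<.15)]
    if len(q): print(n,"handle",len(q),q.min(0).round(4),q.max(0).round(4))
    w=(I[...,1]<60)&(I[...,2]>90)&near&(P[...,2]>.07)&(P[...,2]<.11); q=P[w]
    if len(q): print(n,"flange",len(q),"z med",np.median(q[:,2]).round(4),q.min(0).round(4),q.max(0).round(4))
    nb=(abs(P[...,0]-.652)<.06)&(abs(P[...,1]-.214)<.06)&(P[...,2]>.07)&(P[...,2]<.135)
    y=(cv2.inRange(I,(20,110,50),(35,255,255))>0)&nb; q=P[y]
    if len(q)>3: t=q[q[:,2]>.118]; print(n,"post",len(q),q.mean(0).round(4),"top",len(t),t.mean(0).round(4) if len(t) else "")
a=cv2.imread("pics/scene3.png")[110:260,230:430]; b=cv2.imread("pics/wrist3.png")
cv2.imwrite("pics/v3.png",np.vstack([cv2.resize(a,(440,330),interpolation=2),cv2.resize(b,(440,270))]))
E
```

```text
11.225 [ 0.54168693 -0.0007681   0.20982549] [ 0.06749003  0.69278152 -0.17072396] 0.05268555090556963
[[0.1482, 0.9889, -0.0017, 0.5417], [0.9889, -0.1482, -0.0003, -0.0008], [-0.0006, -0.0016, -1.0, 0.2098], [0.0, 0.0, 0.0, 1.0]]
scene handle 74 [ 0.5121 -0.015   0.0913] [0.5489 0.0116 0.1413]
scene flange 249 z med 0.0881 [ 0.5062 -0.0498  0.0702] [0.5675 0.0247 0.1055]
scene post 89 [0.6557 0.2113 0.1047] top 31 [0.6531 0.2128 0.1224]
wrist handle 454 [ 0.5335 -0.0137  0.0929] [0.5478 0.0016 0.1395]
wrist flange 1916 z med 0.0878 [ 0.513  -0.0464  0.0834] [0.5681 0.0235 0.1091]
```

View pics/v3.png

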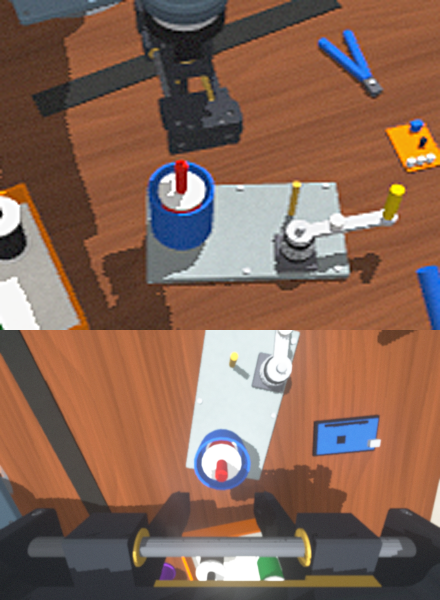

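The spool stands upright in the canister: the flange is at z 0.088 against 0.087 expected, and the handle is centred. The tension arm is still at rest. Going to the post.

>>> {"op": "carry_out", "data": {"increments": [[[0,0,0],[0.08,0.03,0],0.4],[[0,0,0],[0.19,0.06,0],0.4],[[0,0,0],[0.3,0.1,0],0.4],[[0,0,0],[0.4,0.135,0],0.4],[[0,0,0],[0.458,0.154,0],0.4],[[0,0,0],[0.458,0.154,0],0.4],[[0,0,0],[0.458,0.154,0],0.4]]}}

```text
time_s: 12.2
position: [0.6521, 0.2126, 0.2102]
ee_rot: [0.0, 0.758, 0.652, -0.001]
ft_force: [0.2, -0.3, -0.8]
grip_width: 0.0526
```

>>> {"op": "carry_out", "data": {"increments": [[[0,0,0],[0,0,0.06],0.4],[[0,0,0],[0,0,0.13],0.4],[[0,0,0],[0,0,0.19],0.4],[[0,0,0],[0,0,0.24],0.4],[[0,0,0],[0,0,0.257],0.4],[[0,0,0],[0,0,0.257],0.4],[[0,0,0],[0,0,0.257],0.4]]}}

```text
time_s: 13.08
position: [0.6533, 0.2141, 0.0836]
ee_rot: [0.0, 0.758, 0.652, 0.001]
ft_force: [0.6, 0.3, 0.2]
grip_width: 0.0527
```

```bash
python3 - <<'E'
from h import *
s=manip.state(); print(s["time_s"],s["position"],s["ft_force"],s["grip_width"],np.round(s["joints"],2)); print(T_tool(s).round(4).tolist())
a=shot("scene","scene4.png")["pixels"][140:260,310:470,::-1]; b=shot("top")["pixels"][110:230,190:350,::-1]
cv2.imwrite("pics/v4.png",np.hstack([cv2.resize(a,(400,300),interpolation=2),cv2.resize(b,(400,300),interpolation=2)]))
E
```

```text
13.075 [0.65330584 0.21408753 0.08363351] [0.57180794 0.27406867 0.19506394] 0.05274729689329146 [-0.67  0.82  0.46  1.55 -0.44  0.87 -0.21]
[[0.1486, 0.9889, 0.002, 0.6533], [0.9889, -0.1486, 0.0005, 0.2141], [0.0008, 0.0019, -1.0, 0.0836], [0.0, 0.0, 0.0, 1.0]]
```

View pics/v4.png

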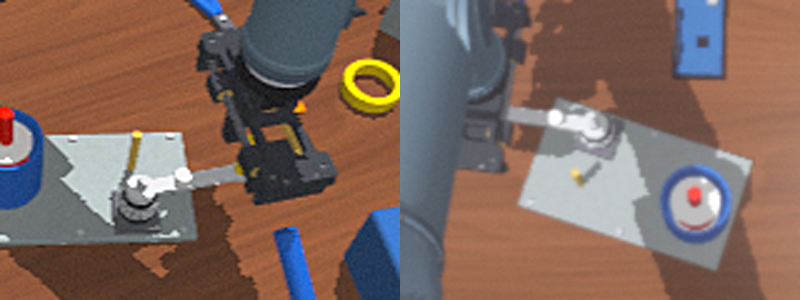

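The post is between the jaws. Closing on it and computing the arc.

>>> {"op": "carry_out", "data": {"increments": [[[0,0,0],[0,0,0],0.6],[[0,0,0],[0,0,0],0.8],[[0,0,0],[0,0,0],1],[[0,0,0],[0,0,0],1],[[0,0,0],[0,0,0],1]], "force": 30}}

```text
time_s: 13.8
position: [0.6519, 0.2145, 0.0822]
ee_rot: [-0.0, 0.758, 0.653, -0.0]
ft_force: [-2.3, -0.1, 2.3]
grip_width: 0.0154
```

```bash
python3 - <<'E'
from h import *
s=manip.state(); print(s["time_s"],s["position"],s["ft_force"],s["grip_width"])
T=T_tool(s); a0=1.75-np.deg2rad(19.3); p0=s["position"]; piv=np.array(p0[:2])-.11*np.array([np.cos(a0),np.sin(a0)]); print("piv",piv.round(4))
for th in np.r_[np.arange(.1,1.15,.1),1.12,1.15]:
    d=np.array([*(piv+.11*np.array([np.cos(a0+th),np.sin(a0+th)])),p0[2]])-p0
    print(round(th,2),"turn",(-np.rad2deg(th)/60).round(3),"shift",(T[:3,:3].T@d/.5).round(3),(p0+d).round(4))
E
```

```text
13.8 [0.65193527 0.2144583  0.08217942] [-2.34992347 -0.11249646  2.27059799] 0.01535165254103828
piv [0.6347 0.1058]
0.1 turn -0.095 shift [-0.001 -0.022  0.   ] [0.641  0.2156 0.0822]
0.2 turn -0.191 shift [-0.004 -0.044  0.   ] [0.63   0.2157 0.0822]
0.3 turn -0.286 shift [-0.009 -0.065  0.   ] [0.6191 0.2147 0.0822]
0.4 turn -0.382 shift [-0.017 -0.086  0.   ] [0.6083 0.2126 0.0822]
0.5 turn -0.477 shift [-0.026 -0.106  0.   ] [0.5977 0.2094 0.0822]
0.6 turn -0.573 shift [-0.037 -0.125  0.   ] [0.5876 0.2052 0.0822]
0.7 turn -0.668 shift [-0.05  -0.142  0.   ] [0.5779 0.2    0.0822]
0.8 turn -0.764 shift [-0.065 -0.158  0.   ] [0.5688 0.1939 0.0822]
0.9 turn -0.859 shift [-0.082 -0.173  0.   ] [0.5603 0.1869 0.0822]
1.0 turn -0.955 shift [-0.099 -0.186  0.   ] [0.5526 0.1791 0.0822]
1.1 turn -1.05 shift [-0.118 -0.197  0.   ] [0.5457 0.1705 0.0822]
1.12 turn -1.07 shift [-0.122 -0.199  0.   ] [0.5444 0.1687 0.0822]
1.15 turn -1.098 shift [-0.128 -0.202  0.   ] [0.5426 0.166  0.0822]
```

>>> {"op": "carry_out", "data": {"increments": [[[0,0,-0.05],[0,-0.011,0],1],[[0,0,-0.1],[-0.001,-0.022,0],1],[[0,0,-0.19],[-0.004,-0.044,0],1],[[0,0,-0.29],[-0.009,-0.065,0],1],[[0,0,-0.38],[-0.017,-0.086,0],1],[[0,0,-0.48],[-0.026,-0.106,0],1],[[0,0,-0.57],[-0.037,-0.125,0],1],[[0,0,-0.57],[-0.037,-0.125,0],1],[[0,0,-0.57],[-0.037,-0.125,0],1]]}}

```text
time_s: 14.92
position: [0.5889, 0.2058, 0.0823]
ee_rot: [0.001, 0.533, 0.846, 0.001]
ft_force: [3.6, 2.5, -4.1]
grip_width: 0.015
```

```bash
python3 - <<'E'
from h import *
s=manip.state(); print(s["time_s"],s["position"],s["ft_force"],s["torque"],s["grip_width"])
T=T_tool(s); print(T.round(3).tolist()); piv=np.array([.6347,.1058]); p0=s["position"]; v=np.array(p0[:2])-piv; a0=1.75-np.deg2rad(19.3)
th0=np.arctan2(v[1],v[0])-a0; print("th",th0,"r",np.hypot(*v))
for th in (.7,.8,.9,1.0,1.1,1.13,1.15):
    d=np.array([*(piv+.11*np.array([np.cos(a0+th),np.sin(a0+th)])),p0[2]])-p0
    print(th,"turn",(-np.rad2deg(th-th0)/60).round(3),"shift",(T[:3,:3].T@d/.5).round(3))
E
```

```text
14.925 [0.58887854 0.20575114 0.08227616] [ 3.62781933  2.47364202 -4.13130215] [ 0.32205256 -0.73519357 -0.03245081] 0.014978062564141824
[[-0.432, 0.902, 0.002, 0.589], [0.902, 0.432, 0.001, 0.206], [-0.0, 0.002, -1.0, 0.082], [0.0, 0.0, 0.0, 1.0]]
th 0.5874941460881886 r 0.10995379717962754
0.7 turn -0.107 shift [-0.001 -0.025 -0.   ]
0.8 turn -0.203 shift [-0.004 -0.046 -0.   ]
0.9 turn -0.298 shift [-0.009 -0.068 -0.   ]
1.0 turn -0.394 shift [-0.017 -0.088 -0.   ]
1.1 turn -0.489 shift [-0.026 -0.108 -0.   ]
1.13 turn -0.518 shift [-0.03  -0.114 -0.   ]
1.15 turn -0.537 shift [-0.032 -0.118 -0.   ]
```

Half way, with forces as the spring predicts. Continuing to the stop.

>>> {"op": "carry_out", "data": {"increments": [[[0,0,-0.1],[-0.001,-0.025,0],1],[[0,0,-0.2],[-0.004,-0.046,0],1],[[0,0,-0.3],[-0.009,-0.068,0],1],[[0,0,-0.39],[-0.017,-0.088,0],1],[[0,0,-0.45],[-0.022,-0.099,0],1],[[0,0,-0.49],[-0.026,-0.108,0],1],[[0,0,-0.52],[-0.03,-0.114,0],1],[[0,0,-0.52],[-0.03,-0.114,0],1],[[0,0,-0.52],[-0.03,-0.114,0],1]]}}

```text
time_s: 16.05
position: [0.5446, 0.168, 0.0823]
ee_rot: [0.001, 0.286, 0.958, 0.001]
ft_force: [4.9, 3.5, -6.8]
grip_width: 0.0149
```

```bash
cat > chk.py <<'E'
from h import *
s=manip.state(); print(s["time_s"],s["position"],s["ft_force"].round(2),s["torque"].round(2),s["grip_width"],"qd",abs(s["qd"]).max().round(4))
T=T_tool(s); print(T.round(3).tolist()); piv=np.array([.6347,.1058]); p0=s["position"]; v=np.array(p0[:2])-piv; a0=1.75-np.deg2rad(19.3)
th0=np.arctan2(v[1],v[0])-a0; print("th",th0,"r",np.hypot(*v))
t=np.array([-np.sin(a0+th0),np.cos(a0+th0),0]); print("tangential ext force",s["ft_force"]@t,"1 mm along tangent in tool",(T[:3,:3].T@t*.001/.5).round(4))
E
python3 chk.py
```

```text
16.05 [0.54462204 0.16801083 0.08230784] [ 4.91  3.51 -6.77] [ 0.67 -1.1  -0.01] 0.014920427884157057 qd 0.0027
[[-0.837, 0.547, 0.003, 0.545], [0.547, 0.837, 0.001, 0.168], [-0.002, 0.002, -1.0, 0.082], [0.0, 0.0, 0.0, 1.0]]
th 1.124029366253616 r 0.10947249039795362
tangential ext force -5.674960458604314 1 mm along tangent in tool [ 0.0001 -0.002  -0.    ]
```

>>> {"op": "carry_out", "data": {"increments": [[[0,0,-0.01],[-0.001,-0.002,0],1],[[0,0,-0.02],[-0.001,-0.005,0],1],[[0,0,-0.02],[-0.001,-0.005,0],1]]}}

```text
time_s: 16.42
position: [0.5439, 0.1669, 0.0823]
ee_rot: [0.001, 0.275, 0.961, 0.002]
ft_force: [6.3, 6.6, -8.7]
grip_width: 0.0152
```

```bash
python3 chk.py
```

```text
16.425 [0.54394849 0.16689517 0.08233398] [ 6.33  6.57 -8.66] [ 1.18 -1.32 -0.06] 0.015208670496162483 qd 0.0036
[[-0.849, 0.529, 0.004, 0.544], [0.529, 0.849, 0.003, 0.167], [-0.002, 0.004, -1.0, 0.082], [0.0, 0.0, 0.0, 1.0]]
th 1.1359196150523978 r 0.1094004441699269
tangential ext force -8.986210919282527 1 mm along tangent in tool [ 0.0001 -0.002  -0.    ]
```

>>> {"op": "carry_out", "data": {"increments": [[[0,0,0],[0,-0.003,0],1],[[0,0,0],[0,-0.004,0],1],[[0,0,0],[0,-0.004,0],1],[[0,0,0],[0,-0.004,0],1],[[0,0,0],[0,-0.004,0],1]]}}

```text
time_s: 17.05
position: [0.5438, 0.1667, 0.0824]
ee_rot: [0.002, 0.275, 0.961, 0.003]
ft_force: [9.1, 9.2, -12.3]
grip_width: 0.015
```

```bash
python3 chk.py; python3 - <<'E'
from h import *
a=shot("scene","scene5.png")["pixels"][110:290,150:470,::-1]; b=shot("top")["pixels"][90:270,150:470,::-1]
cv2.imwrite("pics/v5.png",np.vstack([cv2.resize(a,(533,300),interpolation=2),cv2.resize(b,(533,300),interpolation=2)]))
c=shot("wrist"); P=cloud(c); c2=shot("scene"); P=cloud(c2); I=cv2.cvtColor(c2["pixels"],cv2.COLOR_RGB2HSV)
near=(abs(P[...,0]-.54)<.045)&(abs(P[...,1]+.008)<.045)
w=(I[...,1]<60)&(I[...,2]>90)&near&(P[...,2]>.075)&(P[...,2]<.1); print("flange z",np.median(P[w][:,2]))
E
```

```text
17.05 [0.54381584 0.16670102 0.08243635] [  9.07   9.25 -12.33] [ 1.79 -1.87 -0.15] 0.014990101119554336 qd 0.002
[[-0.849, 0.528, 0.006, 0.544], [0.528, 0.849, 0.004, 0.167], [-0.003, 0.007, -1.0, 0.082], [0.0, 0.0, 0.0, 1.0]]
th 1.1380688599045343 r 0.10940230567331262
tangential ext force -12.729770988019347 1 mm along tangent in tool [ 0.0001 -0.002  -0.    ]
flange z 0.08821672496448235
```

View pics/v5.png

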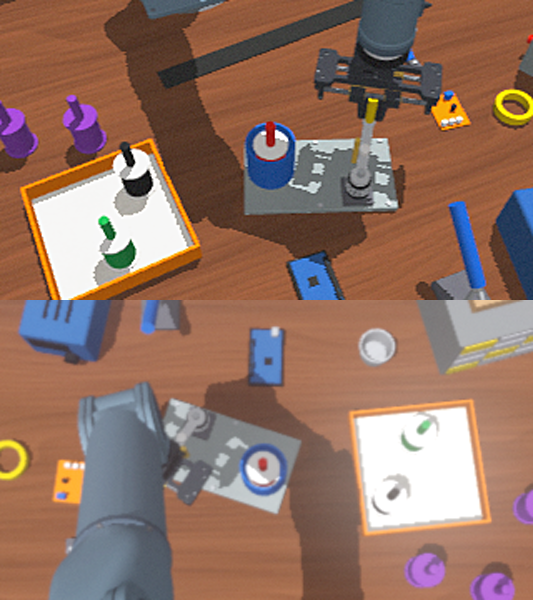

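The tool stalls: a 2 mm command gave 0.2 mm of movement, and the tangential force rose to 12.7 N against a spring of about 6 N. So the arm is on its stop. The picture shows the post in the fingers with the arm at the pin, and the spool upright in the canister. Handing in.

```bash
python3 -c "
from cell import manip
print(manip.close_job())"
```

```text
the job is handed in; nothing more can be done
None
```

I put the red spool upright on the canister floor and let go of it. I then swung the tension arm round to the brass stop pin by its yellow post. I handed the job in at about 17 s, with the fingers still gripping the post; the system gave no verdict.

- **Spool:** It was centred to about 1 mm before lowering, and touchdown on the floor was about 8 N. After release, and again at the end, its upper flange measured z = 0.088 m against 0.087 m expected. It stood upright, with the tension arm still at rest when I let go.
- **Tension arm:** The angle came out at about 1.138 rad from the tool position, just under the nominal 1.15. I take it to be on the stop because a further 2 mm push moved it only 0.2 mm. The force along the swing also rose to 12.7 N, well above the spring's 6.2 N.
- **Unexplained reading:** While I held the post, the wrist sensor showed a vertical force of about -12 N. I did not look into it; it is far below the 120 N limit.
- **Bystanders:** None looked disturbed in the last pictures I viewed, though I did not measure them again. The robot arm hid part of the bench in the last overhead view, and the cutters were out of sight.

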